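Hold the pug mill's chamber cover over its bolt holes

ROBOT

A 7-joint arm with a two-finger parallel gripper is mounted at the origin on the work surface. World frame = base frame: x ahead of the robot, y to its left, z up, the work surface at z = 0. Lengths are in m, angles in rad, forces in N, time in s.
With the tool pointing down it reaches from about 0.35 to 0.9 m from the base axis. Payload 8.1 kg.
Tool frame: the origin (TCP) lies at the very end of the fingers, on their centre line; the grasp point (between the pads) lies 19 mm behind it (arm.tcp_to_grasp is the distance from the TCP to the grasp point, in m); z points along the fingers, y is the line along which they close (so a half turn about z gives the same grasp; the last joint's range is limited). The gripper opens to 92 mm and grips with 3 to 60 N. Pads are 19 mm wide; open, the fingers measure 130 mm over their backs; the gripper's body (75 mm by 190 mm) begins 47 mm behind the grasp point.
Start: joints at [1.049, 0.434, 0.025, 1.573, -0.012, 1.134, -0.075], TCP at [0.254, -0.571, 0.227] pointing down, gripper open.
Joint ranges: [-2.62, 2.62], [-0.44, 2.09], [-1.27, 1.32], [0.08, 2.57], [-1.32, 4.46], [0.12, 2], [-2.74, 2.74]. Speed limits (rad/s): [2.22, 2.22, 3.01, 3.01, 3.14, 3.14, 3.14].

INTERFACE

Orientations are given as a rotation vector (axis times angle).
In Python, from cell import arm, eyes, workorder gives the robot as it stands (arm), with the cameras (eyes) and the job (workorder).
- The arm moves only by the tool shift_gripper, called after ">>>" by a JSON object that holds its "method" and its "body". Schema: {"type":"object","properties":{"steps":{"type":"object","properties":{"dx":{"type":"array","items":{"type":"number"},"minItems":1,"maxItems":10},"dy":{"type":"array","items":{"type":"number"},"minItems":1,"maxItems":10},"dz":{"type":"array","items":{"type":"number"},"minItems":1,"maxItems":10},"spin":{"type":"array","items":{"type":"number"},"minItems":1,"maxItems":10},"jaw":{"type":"array","items":{"type":"number"},"minItems":1,"maxItems":10}},"additionalProperties":false,"required":["dx","dy","dz","spin","jaw"]},"grip_force":{"type":"number"},"only":{"type":"string"},"quiet":{"type":"boolean"},"lines":{"type":"string"}},"required":["steps"],"additionalProperties":false}. steps is an object with one list for each field, all of the same length, 1 to 10, a row being the entries at one place: dx, dy, dz (the shift in shares of the most that a row can go, 1 being 50 mm), spin (a turn about the tool's z in normalised numbers (1 is 120 degrees)), jaw (the opening from 0.0 (shut) to 1.0 (fully open)); each row shifts and turns the commanded pose from where the row before left it, along the tool's axes as they then stand; what a row does not reach is not made up. A row lasts 1/10 s, in which the tool goes at most 0.05 m and 0.15 rad, less where a joint would pass 70% of its speed; a pose out of reach is approached as far as the arm can. The fingers move at their own pace and stop on an object; grip_force is the grip in N (left out, the last holds). Time passes only in rows, so rows that do not move let the fingers close. The tool returns the time, the measured TCP pose, the force, the opening and the grip force at its end. only (a regular expression) keeps the lines of the reply that match it, lines (a string "A,B") keeps lines A to B, and quiet returns only ok. No shift or turn number may pass 1 either way. Input that does not fit is refused with a message, and nothing moves.
- arm.observe(): the state, without advancing time (a new reading comes with each control period).
- eyes.get_image(name): name is "scene" or "top" or "wrist"; returns a dict with "image" (384x512x3 uint8, blue, green, red), "fx", "fy", "cx", "cy" (pixels), "cam_to_world" (4x4, takes a point from camera to world coordinates); the wrist camera has in their place "mount" (4x4, takes a point from camera to tool coordinates, whose origin is the TCP and whose axes are the flange's). Camera axes: x right, y down, z forward; pixel columns grow to the right and rows downward; lengths in m; the calibration is good to about 2 mm. A picture is of the moment at which its call begins: read the wrist's pose just before it. There is no depth.
- workorder.sign_off(): hands the job in; it is judged then, once.
The state is a dict: "clock": time; "joints": joint angles; "dq": joint speeds; "joint_efforts": joint torques, N m; "position": TCP position; "ee_rot": TCP orientation; "force": force on the tool from outside, world axes, zero at the start; "ft_torque": the same for the moment, N m; "width": opening from 0.0 (shut) to 1.0 (fully open); "gripper_force": force on a finger pad.
Only numpy, scipy, OpenCV 4.12 (cv2) and the standard library are available. Lean on these libraries where they do the work, as an engineer would, in place of code of your own. Each camera call takes 0.05 s, during which the arm holds its last target. There are 200 camera calls.

TASK

Take the cover plate by its handle, slide it straight out of the lipped rack, and hold it level over the open chamber of the bench pug mill, the right way round (wide-spaced pair of holes over the wide-spaced pair), its four holes in line with the four threaded holes and a gap of about 15 mm beneath it, so that a colleague can lay in the seal and start the bolts. Do not let the plate knock or rest on the mill, and leave the other things on the bench where they are. Finish while still holding the plate there: do not set it down or let go.

Things in the scene. Friction and masses are not known exactly. Their poses are not given: they have to be found in the camera images.
- cover: Aluminium cover plate with a handle, 110 (x) x 100 (y) x 8 mm, 0.35 to 0.6 kg, origin at the centre of its underside, z up. Four 16 mm through holes: a wide pair at x = +41, y = +36 and -36 mm, a narrow pair at x = -41, y = +20 and -20 mm, so it fits one way round only. It starts flat in the rack, its x along the rack's x, up to 30 mm drawn out towards the mouth.
- cover_grip (a point): middle of the handle's bar, 48 mm above the cover's origin. Dark steel handle on the plate's top: level bar along the cover's x, 72 long, 14 wide, 14 mm high, on 10 x 14 mm posts at x = +31 and -31 mm; 33 mm free between bar and plate.
- rack: Fixed steel rack, origin at the centre of its underside, z up; at the robot's left or right, the mill at the other side. Its -x end, roughly towards the robot, is open. Floor top at z = 12 mm, floor x = -57 to +65 mm; a stop closes the +x end at x = 55 mm. The plate cannot be lifted out: it must be slid along the rack's -x.
- rack_mouth (a point): middle of the open end at floor height (x = -55, z = 12 mm in the rack). Side walls x = -55 to +55 mm, 4 mm play each side of the plate, with lips reaching in to y = +38 and -38 mm, underside at z = 25 (5 mm above the plate), top at z = 31 mm. The plate is clear of them once its origin is past x = -110 mm in the rack's frame. Nothing stands in front.
- mill: Fixed grey bench pug mill, origin at the centre of its chamber's underside, z up. The nozzle reaches to x = -132 mm (roughly towards the robot), gearbox and motor to x = +255 mm, up to 125 mm high, with a black switch box to z = 141 mm at x = 70 to 110 mm (an aligned plate reaches only x = 55 mm).
- mill_top (a point): centre of the chamber's open flange, on its top face, 130 mm above the mill's origin. Flange 110 (mill's x) x 100 (y) mm, with a 51 x 45 mm window and four 6 mm threaded holes in the cover's pattern: a wide pair at x = +41, y = +36 and -36 mm, a narrow pair at x = -41, y = +20 and -20 mm.
- cover_a (a point): centre of the cover's hole at x = +41, y = +36 mm, at the underside
- cover_d (a point): centre of the cover's hole at x = -41, y = -20 mm, at the underside
- mill_a (a point): mouth of the mill's threaded hole at x = +41, y = +36 mm, on the flange's top face; cover_a belongs above it
- mill_d (a point): mouth of the mill's threaded hole at x = -41, y = -20 mm, on the flange's top face; cover_d belongs above it
- tile: Bystander: flat square fired-clay tile, 90 x 90 x 10 mm, with a square window; origin at the centre of its underside; stands between the rack and the mill, nearer the robot.
- dish: Bystander: small round steel dish, 76 mm across and 22 mm high, holding the cover's bolts; origin at the centre of its underside; stands between the rack and the mill, farther out.
- vase: Bystander: tall square slab-built clay vase, 80 x 80 x 190 mm; origin at the centre of its underside; stands at the robot's left, far out.
- bowl: Bystander: green glazed bowl, 120 mm across, 55 mm high; origin at the centre of its underside; stands at the robot's left.
- jar: Bystander: lidded glaze jar, 76 mm across, 100 mm high; origin at the centre of its underside; stands at the robot's right, far out.
- wrench: Bystander: steel spanner lying flat on the bench; origin at its underside; stands at the robot's right.

How it is judged:
On the way:
1. the cover has been slid along the rack, still low, until it is all but clear of the lips (x of cover in the frame of rack below -0.1 m and z of cover in the frame of rack below 0.06 m and y of cover in the frame of rack between -0.03 and 0.03 m), for 0.04 s.
At the end, for the whole second after the job is handed in: The gripper is holding the cover still and level (within 0.1 rad), right way round over the mill's flange, the holes within 5 mm of the threaded holes' axes seen from above (checked at the two diagonal holes), its underside at those holes 6 to 26 mm above the flange, touching neither mill nor rack (horizontal distance between cover_a and mill_a below 0.005 m and horizontal distance between cover_d and mill_d below 0.005 m and z of cover_a in the frame of mill between 0.136 and 0.156 m and z of cover_d in the frame of mill between 0.136 and 0.156 m and angle between cover's own z axis and vertical below 0.1 rad and linear speed of cover below 0.03 m/s and angular speed of cover below 0.15 rad/s and contact force between the fingers and cover above 1 N and contact force between cover and mill below 0.3 N and contact force between cover and rack below 0.3 N); the arm keeps its last pose, push and grip.
It fails at once if the cover knocks or rests on the mill (contact force between cover and mill above 4 N).
It fails at once if a bystander is moved by more than 30 mm (distance of any of tile, dish, vase, bowl, jar, wrench from where it was at the start of the episode above 0.03 m).
It also fails if it takes over 51 s, if anything falls off the work surface, if the arm or the gripper's body presses on something with over 40 N, if the wrist force passes 120 N, or if a joint passes its speed limit or range.

## Working session

There is one attempt and no reset: what is moved stays moved. The work goes in short steps, Python scripts to look and compute and a tool call to move; the robot and the scene stay as the last step left them, time stands still between calls to the robot, and variables do not carry over. Pictures are saved under pics/ and viewed, at most 10 in all, crops included, and the job is handed in when it is done.

```bash
ls; mkdir -p pics
```

Run:
```python
from cell import arm, eyes, workorder
import cv2,numpy as np,json
print(arm.observe(), arm.tcp_to_grasp)
for n in("top","scene"):
    d=eyes.get_image(n); cv2.imwrite(f"pics/{n}0.png",d["image"])
    print(n,d["fx"],d["fy"],d["cx"],d["cy"]);print(np.round(d["cam_to_world"],4))
```

```text
cell.py
pics
{'clock': 0.0, 'joints': array([ 1.04941786,  0.43518882,  0.02496711,  1.57407007, -0.01156749,
        1.13401212, -0.07510239]), 'dq': array([0.00055768, 0.00077995, 0.00066355, 0.00054966, 0.00011691,
       0.00046043, 0.00043918]), 'joint_efforts': array([ 2.36184405e-04, -6.67862320e+01,  9.84945372e-01, -3.14468801e+01,
       -6.06125663e-02,  4.31261107e-02,  2.09057107e-04]), 'position': array([ 0.25389087, -0.57055973,  0.22597659]), 'ee_rot': array([-3.07156577e+00, -6.52635269e-01,  7.52200182e-04]), 'force': array([-0.61147707,  0.12497699,  1.06495734]), 'ft_torque': array([ 0.00805487, -0.03555446,  0.03790161]), 'gripper_force': 0.0, 'width': 1.0027781703834577} 0.0188
top 419.42522568999124 419.42522568999124 252.9142436235058 199.89584516778274
[[-0.0045 -0.9941  0.1085  0.3851]
 [-0.9999  0.0058  0.012  -0.0087]
 [-0.0126 -0.1084 -0.994   1.5873]
 [ 0.      0.      0.      1.    ]]
scene 461.1339398174448 461.1339398174448 257.6039657509371 191.79015956518336
[[ 0.836   0.322  -0.4443  1.1744]
 [ 0.5484 -0.5178  0.6566 -0.9587]
 [-0.0186 -0.7926 -0.6095  0.999 ]
 [ 0.      0.      0.      1.    ]]
```

View pics/top0.png

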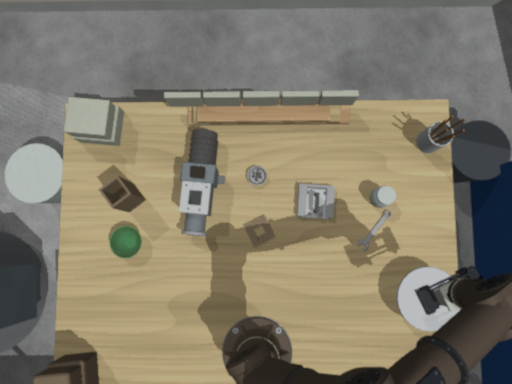

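View pics/scene0.png

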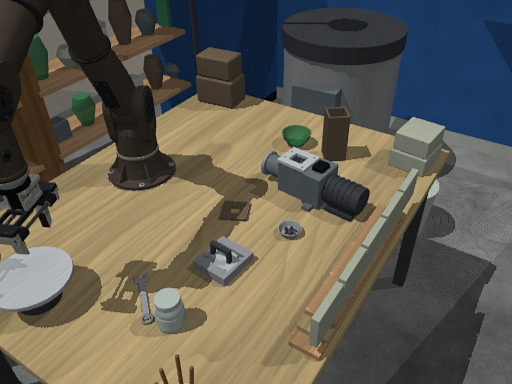

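The top view shows the rack at (316,202), at the robot's right, and the mill at (197,195). The tile is at (260,231) and the dish at (257,175). The scene view shows the handle at (220,250) and the flange at (300,160). I'll enlarge the rack and mill.

Create h.py:
```python
import numpy as np,cv2
from scipy.spatial.transform import Rotation as R
from cell import arm, eyes, workorder
def ray(d,u,v,T=None):
    T=d["cam_to_world"] if T is None else T
    r=T[:3,:3]@np.array([(u-d["cx"])/d["fx"],(v-d["cy"])/d["fy"],1.]);return T[:3,3],r
def onz(d,u,v,z,T=None):
    o,r=ray(d,u,v,T);return o+r*(z-o[2])/r[2]
def proj(d,p,T=None):
    T=d["cam_to_world"] if T is None else T
    q=T[:3,:3].T@(np.asarray(p)-T[:3,3]);return np.array([d["fx"]*q[0]/q[2]+d["cx"],d["fy"]*q[1]/q[2]+d["cy"]])
def tool():
    s=arm.observe();T=np.eye(4);T[:3,:3]=R.from_rotvec(s["ee_rot"]).as_matrix();T[:3,3]=s["position"];return T
def wrist():
    T=tool();d=eyes.get_image("wrist");return d,T@d["mount"]
```

Run:
```python
from h import *
d=eyes.get_image("top");im=d["image"]
a=cv2.resize(im[170:240,285:350],None,fx=6,fy=6,interpolation=cv2.INTER_CUBIC)
b=cv2.resize(im[155:225,165:230],None,fx=6,fy=6,interpolation=cv2.INTER_CUBIC)
cv2.imwrite("pics/crop.png",np.hstack([a,b]))
print("rack",onz(d,316,202,.05),"mill",onz(d,195,198,.13),"tile",onz(d,260,231,0),"dish",onz(d,257,175,0))
w,T=wrist();print(w["mount"],w["fx"],w["cx"],w["cy"])
```

```text
rack [ 0.54375189 -0.22214707  0.05      ] mill [0.5520201  0.21177423 0.13      ] tile [ 0.44005395 -0.01575128  0.        ] dish [ 0.65420891 -0.00560536  0.        ]
[[-1.97584777e-04 -9.63957306e-01 -2.66056898e-01  7.10708300e-02]
 [ 9.99999980e-01 -1.98666715e-04 -2.28467725e-05 -1.95317916e-04]
 [-3.08333365e-05 -2.66056897e-01  9.63957326e-01 -1.56972976e-01]
 [ 0.00000000e+00  0.00000000e+00  0.00000000e+00  1.00000000e+00]] 320.86732533105925 255.48013280897982 189.21965290481901
```

View pics/crop.png

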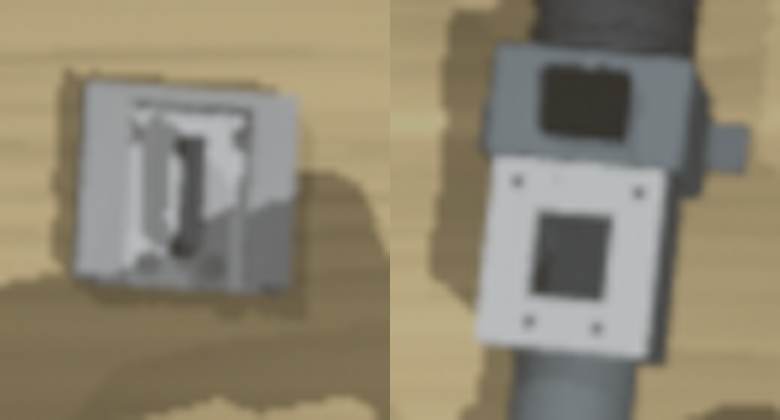

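The left crop shows the rack. The dark handle bar runs (190,140) to (183,250), and its grey shadow is to the left. The narrow hole pair is nearest the robot at (148,262) and (208,265). The right crop shows the mill flange, with its wide pair at (517,181) and (638,192) and its narrow pair at (529,321) and (597,328). Both therefore point the same way. Next I'll take the wrist camera over the rack.

The manual's scale: shifts go in shares of 50 mm and turns go in shares of 120 degrees. Converting my numbers, -0.04 m is -0.8, 0.03 m is 0.6, 0.14 rad is 0.0668.

>>> {"method": "shift_gripper", "body": {"steps": {"dx":[0,0,0,0.5,0.6,0.6,0.6,0.6,0.6,0.6],"dy":[0,0,0,-0.8,-0.8,-0.8,-0.8,-0.8,-0.8,-0.8],"dz":[0,0,0,0,0,0,0,0,0,0],"spin":[0.0668,0.0668,0.0668,0,0,0,0,0,0,0],"jaw":[1,1,1,1,1,1,1,1,1,1]}}}

```text
clock: 1.2
position: [0.4603, -0.2895, 0.2268]
ee_rot: [3.141, -0.002, 0.0]
force: [1.4, -0.2, -0.1]
width: 1.003
gripper_force: 0.0
```

>>> {"method": "shift_gripper", "body": {"steps": {"dx":[0.6,0.6,0,0,0],"dy":[-0.8,-0.6,0,0,0],"dz":[0,0.4,0.6,0.4,0],"spin":[0,0,0,0,0],"jaw":[1,1,1,1,1]}}}

```text
clock: 1.7
position: [0.5178, -0.2204, 0.154]
ee_rot: [-3.14, 0.001, 0.008]
force: [-0.3, -0.2, 0.2]
width: 1.001
gripper_force: 0.0
```

Run:
```python
from h import *
w,T=wrist();print(np.round(T,3));cv2.imwrite("pics/w1.png",w["image"])
print(tool())
```

```text
[[-0.001 -0.963 -0.271  0.59 ]
 [-1.     0.     0.002 -0.221]
 [-0.002  0.271 -0.963  0.311]
 [ 0.     0.     0.     1.   ]]
[[ 9.99995380e-01 -1.20336854e-03 -2.79134784e-03  5.18695702e-01]
 [-1.20108073e-03 -9.99998942e-01  8.21138601e-04 -2.21037388e-01]
 [-2.79233302e-03 -8.17782173e-04 -9.99995767e-01  1.55755569e-01]
 [ 0.00000000e+00  0.00000000e+00  0.00000000e+00  1.00000000e+00]]
```

View pics/w1.png

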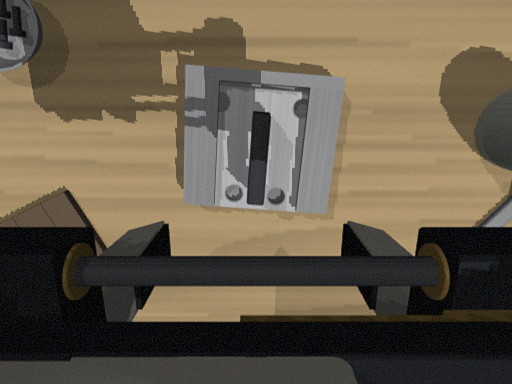

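The wrist view shows the bar as a dark strip from (262,112) to (256,204). The rack's top corners are near (185,65), (344,77), (327,213) and (184,203). Both narrow holes are at (234,192) and (275,195).

Run:
```python
from h import *
w,T=wrist();g=cv2.cvtColor(w["image"],cv2.COLOR_BGR2GRAY)
m=np.zeros_like(g);m[100:212,238:285]=(g[100:212,238:285]<55)*255
n,l,s,c=cv2.connectedComponentsWithStats(m);k=1+np.argmax(s[1:,4]);ys,xs=np.where(l==k)
P=np.array([onz(w,x,y,.067,T)[:2] for x,y in zip(xs,ys)]).astype(np.float32)
r=cv2.minAreaRect(P);b=cv2.boxPoints(r);print("bar",s[k],r)
e,v=np.linalg.eigh(np.cov(P.T));a=v[:,1]*np.sign(v[0,1]);print("yaw",np.arctan2(a[1],a[0]))
for z,pts in((.031,[(185,65),(344,77),(327,213),(184,203)]),(.02,[(234,192),(275,195)])):
    q=np.array([onz(w,*p,z,T)[:2] for p in pts]);print(q.round(4),np.linalg.norm(np.roll(q,-1,0)-q,axis=1).round(4))
```

```text
bar [ 246  113   23   92 1025] ((0.545223593711853, -0.2220923751592636), (0.013395577669143677, 0.07126248627901077), 85.8047103881836)
yaw -0.08994305289362364
[[ 0.6177 -0.1631]
 [ 0.6082 -0.2945]
 [ 0.4886 -0.2874]
 [ 0.4985 -0.155 ]] [0.1317 0.1198 0.1328 0.1195]
[[ 0.5058 -0.2005]
 [ 0.5028 -0.2395]] [0.0391 0.0391]
```

The bar measures 71 x 13.4 mm against 72 x 14, and the holes are 39 mm apart against 40, so the heights are consistent. The yaw is about -0.07 and the bar centre is (0.5452, -0.2221). Going to grasp.

In the tool's units: 0.03 m is 0.6, 0.026 m is 0.52, 0.07 rad is 0.0334.

>>> {"method": "shift_gripper", "body": {"steps": {"dx":[0.52,0,0,0,0,0,0],"dy":[-0.02,0,0,0,0,0,0],"dz":[0,0.6,0.6,0.6,0.26,0.24,0],"spin":[0.0334,0,0,0,0,0,0],"jaw":[1,1,1,1,1,1,1]}, "grip_force": 45}}

```text
clock: 2.5
position: [0.5455, -0.2206, 0.0415]
ee_rot: [-3.14, 0.113, 0.001]
force: [0.1, -0.3, -0.4]
width: 0.996
gripper_force: 0.0
```

Run:
```python
from h import *
T=tool();print(T.round(4));w,T=wrist();cv2.imwrite("pics/w2.png",w["image"])
```

```text
[[ 9.974e-01 -7.160e-02 -4.000e-04  5.455e-01]
 [-7.160e-02 -9.974e-01  1.000e-04 -2.206e-01]
 [-5.000e-04 -0.000e+00 -1.000e+00  4.150e-02]
 [ 0.000e+00  0.000e+00  0.000e+00  1.000e+00]]
```

View pics/w2.png

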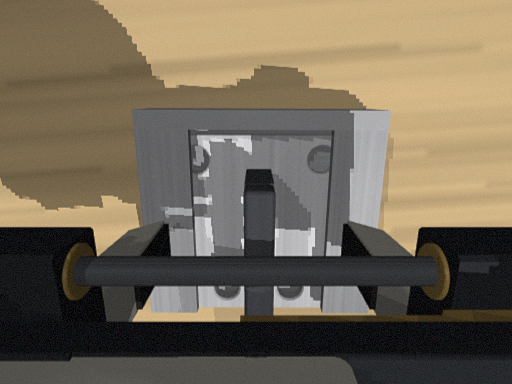

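The bar (245 to 275, centre column 259) lies between the fingers and is parallel to the tool's x, about 1.5 mm off centre. I'll correct that, close, lift 2 mm and start the slide.

In the tool's units: 0.0015 m is 0.03.

>>> {"method": "shift_gripper", "body": {"steps": {"dx":[0,0,0,0,0,0,0,0],"dy":[0.03,0,0,0,0,0,0,0],"dz":[0,0,0,0,0,0,0,0],"spin":[0,0,0,0,0,0,0,0],"jaw":[1,0,0,0,0,0,0,0]}, "grip_force": 45}}

```text
clock: 3.35
position: [0.5455, -0.2219, 0.0417]
ee_rot: [3.14, -0.112, -0.0]
force: [-0.3, -0.2, 0.3]
width: 0.439
gripper_force: 0.0
```

>>> {"method": "shift_gripper", "body": {"steps": {"dx":[0,0,-0.2,0],"dy":[0,0,0,0],"dz":[-0.04,0,0,0],"spin":[0,0,0,0],"jaw":[0,0,0,0]}}}

```text
clock: 3.75
position: [0.5337, -0.2212, 0.0436]
ee_rot: [-3.139, 0.113, 0.003]
force: [-3.5, -0.0, 2.6]
width: 0.152
gripper_force: 45.0
```

In the tool's units: -0.002 m is -0.04.

>>> {"method": "shift_gripper", "body": {"steps": {"dx":[0,0,0],"dy":[0,0,0],"dz":[-0.04,0,0],"spin":[0,0,0],"jaw":[0,0,0]}}}

```text
clock: 4.05
position: [0.5354, -0.2211, 0.0455]
ee_rot: [-3.139, 0.112, 0.001]
force: [0.6, -0.1, -4.2]
width: 0.148
gripper_force: 45.0
```

The plate's weight (4.2 N) is now off the floor. Sliding it out.

In the tool's units: -0.02 m is -0.4.

>>> {"method": "shift_gripper", "body": {"steps": {"dx":[-0.4,-0.4,-0.4],"dy":[0,0,0],"dz":[0,0,0],"spin":[0,0,0],"jaw":[0,0,0]}}}

```text
clock: 4.35
position: [0.4749, -0.2167, 0.0454]
ee_rot: [-3.14, 0.112, 0.001]
force: [0.0, -0.1, -4.6]
width: 0.149
gripper_force: 45.0
```

>>> {"method": "shift_gripper", "body": {"steps": {"dx":[-0.4,-0.4,-0.3,-0.2,0],"dy":[0,0,0,0,0],"dz":[0,0,0,0,0],"spin":[0,0,0,0,0],"jaw":[0,0,0,0,0]}}}

```text
clock: 4.85
position: [0.4096, -0.2122, 0.0456]
ee_rot: [-3.139, 0.113, 0.002]
force: [0.1, -0.2, -5.2]
width: 0.152
gripper_force: 45.0
```

Run:
```python
from h import *
T=tool();print(T.round(4));w,T=wrist();cv2.imwrite("pics/w3.png",w["image"])
```

```text
[[ 9.974e-01 -7.190e-02 -1.200e-03  4.096e-01]
 [-7.190e-02 -9.974e-01  2.000e-04 -2.122e-01]
 [-1.200e-03 -1.000e-04 -1.000e+00  4.560e-02]
 [ 0.000e+00  0.000e+00  0.000e+00  1.000e+00]]
```

View pics/w3.png

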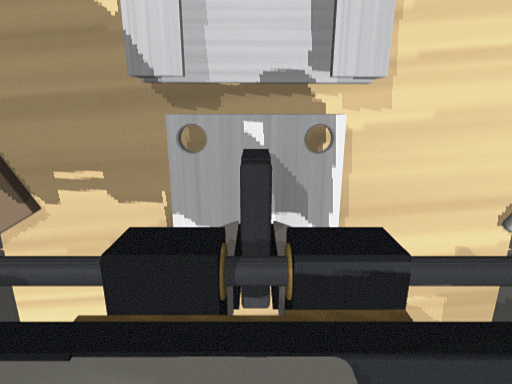

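The plate is held and fully clear of the lips: its far edge is at row 115 and the rack's mouth at row 80. The wide holes are near (192,138) and (319,138). Next I'll take the mill's pose from the top view and the plate's holes in the tool frame.

Run:
```python
from h import *
d=eyes.get_image("top")
p=[(((X-390)+.5)/6-.5+165,(Y+.5)/6-.5+155) for X,Y in((517,181),(638,192),(529,321),(597,328))]
q=np.array([onz(d,*a,.13)[:2] for a in p]);print("mill",q.round(4),np.linalg.norm(q[0]-q[1]),np.linalg.norm(q[2]-q[3]))
ax=(q[0]+q[1]-q[2]-q[3])/2;print("len",np.linalg.norm(ax),"yaw",np.arctan2(ax[1],ax[0]),"c",q.mean(0))
w,T=wrist();g=cv2.cvtColor(w["image"],cv2.COLOR_BGR2HSV)
for x0 in(175,303):
    s=w["image"][118:158,x0:x0+33].astype(int);m=((s[...,2]-s[...,0])>25).astype(np.uint8)
    n,l,st,c=cv2.connectedComponentsWithStats(m);k=1+np.argmax(st[1:,4]);print("hole",c[k]+[x0,118],st[k])
```

```text
mill [[0.5991 0.2449]
 [0.5922 0.1738]
 [0.5167 0.2368]
 [0.5124 0.1971]] 0.07140591894535374 0.03994574016606046
len 0.08144081476332203 yaw -0.09354316060319173 c [0.55508819 0.21312317]
hole [193.07677543 137.93666027] [  6   7  25  27 521]
hole [317.94486692 138.25665399] [  3   7  25  27 526]
```

In the tool's units: -0.045 m is -0.9, -0.04 m is -0.8.

>>> {"method": "shift_gripper", "body": {"steps": {"dx":[0,0,0,0,0,0],"dy":[0,0,0,0,0,0],"dz":[-0.6,-0.8,-0.9,-0.9,-0.9,0],"spin":[0,0,0,0,0,0],"jaw":[0,0,0,0,0,0]}}}

```text
clock: 5.6
position: [0.4149, -0.2135, 0.2568]
ee_rot: [3.136, -0.111, 0.017]
force: [0.2, -0.2, -5.6]
width: 0.146
gripper_force: 45.0
```

The top view gives the mill's centre as (0.555, 0.213) and its yaw as about -0.095. Its spacings of 71.4, 39.9 and 81.4 mm match 72, 40 and 82. I'll move so the flange lies just ahead of the plate in the wrist view.

In the tool's units: -0.044 m is -0.88, 0.001 m is 0.02, 0.023 rad is 0.011.

>>> {"method": "shift_gripper", "body": {"steps": {"dx":[0.02,0.02,0.02,0.02,0.02,0.02,0.02,0.02,0.02,0],"dy":[-0.4,-0.7,-0.88,-0.88,-0.88,-0.88,-0.88,-0.88,-0.88,-0.7],"dz":[0,0,0,0,0,0,0,0,0,0],"spin":[0.011,0,0,0,0,0,0,0,0,0],"jaw":[0,0,0,0,0,0,0,0,0,0]}}}

```text
clock: 6.6
position: [0.4567, 0.1865, 0.2499]
ee_rot: [-3.137, 0.145, 0.001]
force: [1.0, 0.3, -5.3]
width: 0.149
gripper_force: 45.0
```

>>> {"method": "shift_gripper", "body": {"steps": {"dx":[0,0,0,0,0],"dy":[-0.5,-0.3,0,0,0],"dz":[0,0,0,0,0],"spin":[0,0,0,0,0],"jaw":[0,0,0,0,0]}}}

```text
clock: 7.1
position: [0.4608, 0.2214, 0.2504]
ee_rot: [3.137, -0.151, -0.001]
force: [0.2, 0.4, -4.7]
width: 0.15
gripper_force: 45.0
```

Run:
```python
from h import *
T=tool();print(T.round(4));w,T=wrist();cv2.imwrite("pics/w4.png",w["image"])
```

```text
[[ 9.954e-01 -9.600e-02 -4.000e-04  4.608e-01]
 [-9.600e-02 -9.954e-01 -1.100e-03  2.214e-01]
 [-3.000e-04  1.100e-03 -1.000e+00  2.504e-01]
 [ 0.000e+00  0.000e+00  0.000e+00  1.000e+00]]
```

View pics/w4.png

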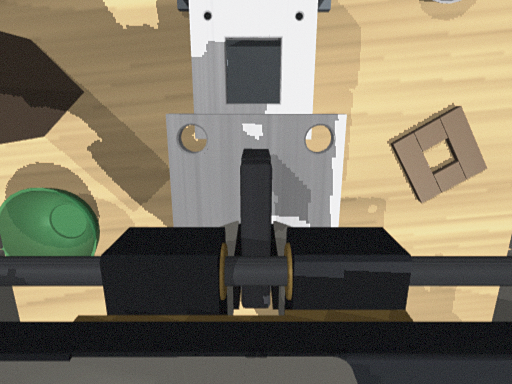

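The wrist view shows the plate's wide holes at (193,138) and (318,138). The mill's wide threaded holes are just beyond, at (208,16) and (299,16). I'll measure both with the same camera so its bias cancels.

Create m.py:
```python
from h import *
def plate(w):
    out=[]
    M=w["mount"]
    for x0 in(175,301):
        s=w["image"][118:158,x0:x0+35].astype(int);m=((s[...,2]-s[...,0])>25).astype(np.uint8)
        n,l,st,c=cv2.connectedComponentsWithStats(m);k=1+np.argmax(st[1:,4]);out.append(c[k]+[x0,118])
    return out
```

Run:
```python
from m import *
T=tool();w=eyes.get_image("wrist");M=w["mount"]
pl=[(193.08,137.94),(317.94,138.26)] # whole blobs over the bench, same grasp
for zz in(.024,.026,.028):
    P=np.array([onz(w,*p,zz,M) for p in pl]);print("plate",zz,P.round(4).tolist(),np.linalg.norm(P[0]-P[1]))
g=cv2.cvtColor(w["image"],cv2.COLOR_BGR2GRAY);H=[]
for x0 in(198,289):
    s=255-g[6:27,x0:x0+21].astype(float);s=np.clip(s-120,0,None);yy,xx=np.mgrid[6:27,x0:x0+21];H.append((float((xx*s).sum()/s.sum()),float((yy*s).sum()/s.sum())))
print(H)
Wd=np.array([onz(w,*p,.13,T@M) for p in H]);print("mill wide world",Wd.round(4).tolist(),np.linalg.norm(Wd[0]-Wd[1]))
t=np.array([(T[:3,:3].T@(q-T[:3,3])) for q in Wd]);print("in tool",t.round(4).tolist())
dv=Wd[0]-Wd[1];print("mill yaw",np.arctan2(-dv[0],dv[1]),"tool yaw",np.arctan2(T[1,0],T[0,0]))
```

```text
plate 0.024 [[0.0509, -0.0349, 0.024], [0.0507, 0.0351, 0.024]] 0.06997924330541641
plate 0.026 [[0.0507, -0.0353, 0.026], [0.0505, 0.0355, 0.026]] 0.07075260945703327
plate 0.028 [[0.0505, -0.0357, 0.028], [0.0503, 0.0359, 0.028]] 0.07152597560865012
[(207.27455357142858, 15.589781746031745), (298.8368448098664, 15.927286742034944)]
mill wide world [[0.5988, 0.2457, 0.13], [0.5917, 0.1746, 0.13]] 0.0714774025760039
in tool [[0.135, -0.0375, 0.1205], [0.1348, 0.0339, 0.1205]]
mill yaw -0.09969447307445876 tool yaw -0.09632910474715886
```

The plate is held 9.5 mm off the bar's centre, which fits with the fingers closing during the shift. I need tool dx 0.0844, dy -0.0019 and no turn. The wrist and top views agree on the mill within 1 mm. I'll advance, go part way down and check.

In the tool's units: 0.03 m is 0.6, 0.024 m is 0.48.

>>> {"method": "shift_gripper", "body": {"steps": {"dx":[0.4,0.6,0.48,0.2,0,0,0,0,0,0],"dy":[-0.04,0,0,0,0,0,0,0,0,0],"dz":[0,0,0,0,0,0.4,0.3,0.2,0,0],"spin":[0,0,0,0,0,0,0,0,0,0],"jaw":[0,0,0,0,0,0,0,0,0,0]}}}

```text
clock: 8.2
position: [0.5442, 0.2173, 0.2063]
ee_rot: [-3.138, 0.148, -0.0]
force: [-0.2, -1.3, -4.7]
width: 0.15
gripper_force: 45.0
```

Run:
```python
from h import *
T=tool();print(T.round(4));w=eyes.get_image("wrist");t=eyes.get_image("top")["image"]
a=cv2.resize(w["image"][100:210,150:360],None,fx=3.5,fy=3.5,interpolation=cv2.INTER_CUBIC)
cv2.imwrite("pics/w5.png",a)
o=np.array([0.5951,0.2100,.13]);print("predicted TCP offset of wide mid in tool",T[:3,:3].T@(o-T[:3,3]))
```

```text
[[ 9.956e-01 -9.390e-02  3.000e-04  5.442e-01]
 [-9.390e-02 -9.956e-01  2.000e-04  2.173e-01]
 [ 2.000e-04 -2.000e-04 -1.000e+00  2.063e-01]
 [ 0.000e+00  0.000e+00  0.000e+00  1.000e+00]]
predicted TCP offset of wide mid in tool [0.05137763 0.00246422 0.07626261]
```

View pics/w5.png

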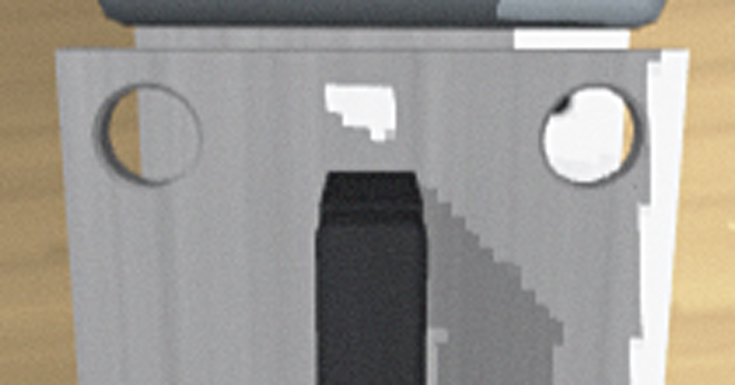

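The threaded hole shows through the right plate hole at (563,103), and the left one is just hidden. That agrees with the computed remaining offset of +0.001 in x and +0.0024 in y. I'll correct and descend to the 15 mm gap.

In the tool's units: 0.01 m is 0.2, 0.001 m is 0.02, 0.003 rad is 0.0014.

>>> {"method": "shift_gripper", "body": {"steps": {"dx":[0.02,0,0,0,0,0,0,0],"dy":[0.05,0,0,0,0,0,0,0],"dz":[0,0,0.2,0.2,0.12,0,0,0],"spin":[0.0014,0,0,0,0,0,0,0],"jaw":[0,0,0,0,0,0,0,0]}}}

```text
clock: 9.1
position: [0.5454, 0.2147, 0.18]
ee_rot: [-3.138, 0.153, -0.001]
force: [-0.0, 0.1, -5.1]
width: 0.144
gripper_force: 45.0
```

Run:
```python
from h import *
T=tool();print(T.round(4));w=eyes.get_image("wrist")
a=cv2.resize(w["image"][100:210,150:360],None,fx=3.8,fy=3.8,interpolation=cv2.INTER_CUBIC)
cv2.imwrite("pics/w6.png",a[:300])
o=np.array([0.5951,0.2100,.13]);print(T[:3,:3].T@(o-T[:3,3]))
M=T@w["mount"]
for sy in(.0357,-.0357):
    q=np.array([.5951,.21,.13])+sy*np.array([.0966,.9953,0]);print("thread px",proj(w,q,M))
```

```text
[[ 9.953e-01 -9.710e-02  4.000e-04  5.454e-01]
 [-9.710e-02 -9.953e-01  2.000e-04  2.147e-01]
 [ 4.000e-04 -3.000e-04 -1.000e+00  1.800e-01]
 [ 0.000e+00  0.000e+00  0.000e+00  1.000e+00]]
[ 0.04994048 -0.00014011  0.04999531]
thread px [199.29903443 134.93583441]
thread px [310.98416652 134.86590825]
```

View pics/w6.png

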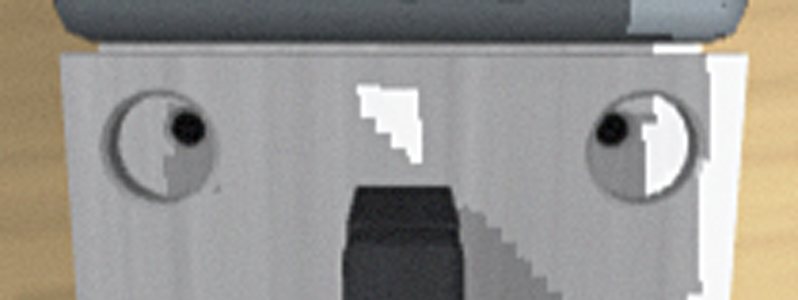

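Both threaded holes show through the wide plate holes symmetrically, at (199.1,133) and (310.7,133), within about 1 mm of where they should be. The grasp is off centre, so I'll measure the plate's pitch and height from its 100 mm width row by row.

Run:
```python
from h import *
w=eyes.get_image("wrist");s=w["image"].astype(int);M=w["mount"];f=w["fx"]
wood=cv2.GaussianBlur((s[...,2]-s[...,0]).astype(np.float32),(3,3),0)
A=[];E=[]
for v in range(119,220):
    r=wood[v];
    def cross(rng):
        for a,b in zip(rng,rng[1:]):
            if (r[a]-20)*(r[b]-20)<=0: return a+(b-a)*(r[a]-20)/(r[a]-r[b])
    L=cross(list(range(215,140,-1)) if v>160 else list(range(172,140,-1)));Rr=cross(list(range(300,375)) if v>160 else list(range(338,375)))
    if L and Rr: E.append((v,L,Rr))
E=np.array(E);v=E[:,0];wd=np.zeros(len(v))
for side in(1,2):
    k=np.polyfit(v,E[:,side],1);res=E[:,side]-np.polyval(k,v);ok=abs(res)<2;k=np.polyfit(v[ok],E[ok,side],1);print("edge",k,ok.sum(),np.std(E[ok,side]-np.polyval(k,v[ok])));wd+=(1 if side==2 else -1)*np.polyval(k,v)
for i in(0,len(v)//2,len(v)-1):
    dep=f*.1/wd[i];p=M[:3,:3]@np.array([0,(v[i]-w["cy"])/f*dep,dep])+M[:3,3];A.append(p);print(v[i],wd[i].round(2),p.round(4))
print("pitch",(A[0][2]-A[-1][2])/(A[0][0]-A[-1][0]))
```

```text
edge [7.23163869e-02 1.57080199e+02] 101 0.06855685276178222
edge [-7.45843381e-02  3.54484056e+02] 101 0.07534798105290266
119.0 179.92 [0.0612 0.0001 0.0253]
169.0 172.58 [0.0329 0.0001 0.0254]
219.0 165.23 [0.002  0.0001 0.0254]
pitch -0.0017143226554263724
```

The plate is level (pitch -0.002) with its underside at about z = 0.147, a gap of about 17 mm. One last trim, then a check and hand-in.

In the tool's units: 0.002 m is 0.04, 0.001 m is 0.02.

>>> {"method": "shift_gripper", "body": {"steps": {"dx":[0.02,0,0,0,0],"dy":[0,0,0,0,0],"dz":[0.04,0,0,0,0],"spin":[0,0,0,0,0],"jaw":[0,0,0,0,0]}}}

```text
clock: 9.7
position: [0.5462, 0.2144, 0.1778]
ee_rot: [3.138, -0.153, 0.0]
force: [0.6, 0.4, -4.9]
width: 0.149
gripper_force: 45.0
```

Run:
```python
from h import *
T=tool();w=eyes.get_image("wrist");M=w["mount"];g=cv2.cvtColor(w["image"],cv2.COLOR_BGR2GRAY)
zt=T[2,3]-.13
for x0,zp in((175,.0293),(297,.0293)):
    s=g[118:156,x0:x0+40];m=(s<60).astype(np.uint8);n,l,st,c=cv2.connectedComponentsWithStats(m);k=1+np.argmax(st[1:,4])
    print("thread",st[k,4],(c[k]+[x0,118]).round(1),onz(w,*(c[k]+[x0,118]),zt,M).round(4))
for p in((193.08,137.94),(317.94,138.26)): print("plate",onz(w,*p,.029,M).round(4))
print(T[:3,3],arm.observe()["dq"].round(3))
```

```text
thread 59 [198.2 134.9] [ 0.0502 -0.0361  0.0478]
thread 56 [310.7 135.3] [0.0499 0.035  0.0478]
plate [ 0.0504 -0.0359  0.029 ]
plate [0.0502 0.0361 0.029 ]
[0.54616642 0.21442205 0.17775938] [ 0.    -0.001 -0.001 -0.     0.001  0.    -0.   ]
```

The holes agree within 1 mm in both axes, the gap is about 15 mm and the plate is still.

```bash
python3 -c "
from cell import arm, eyes, workorder
print(workorder.sign_off())"
```

```text
the job is handed in; nothing more can be done
None
```

I handed the job in with the gripper still holding the cover level over the mill, right way round: the wide-pair holes measure within about 1 mm of the threaded holes, the gap is about 15 mm, and no judging verdict came back.

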